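# Lock the mincer's drive shaft with its linch pin

## Robot

A 6-joint arm with a two-finger parallel gripper is mounted at the origin on a cart in front of the work surface, level with it; the furniture and walls round the work are solid. World frame = base frame: x ahead of the robot, y to its left, z up, the work surface at z = 0. Lengths are in m, angles in degrees, forces in N, time in s.
With the tool pointing down it reaches from about 0.375 to 0.75 m from the base axis. Payload 9 kg.
Tool frame: the origin (TCP) lies where the fingers leave the gripper's body, on its centre line; the fingertips stand 73 mm ahead of it and the grasp point (between the pads) lies 54 mm ahead of it (robot.tip_reach is the distance from the TCP to the fingertips, in m); z points along the fingers, y is the line along which they close (so a half turn about z gives the same grasp; the last joint's range is limited). The gripper opens to 85 mm and grips with 20 to 120 N. Pads are 22 mm wide; open, the fingers measure 114 mm over their backs; the gripper's body (76 mm by 85 mm) begins 54 mm behind the grasp point. The pads swing forward as they close: fully open they stand 13 mm farther back than shut.
Start: joints at [-76.587, 5.964, 5.575, 89.605, 0, 77.527], TCP at [0.262, -0.54, 0.304] pointing down, gripper open.
Joint ranges: [-171.21, 171.21], [-48.23, 106.86], [-62.78, 66.21], [-105.2, 120.99], [-86.42, 89.51], [-180, 180]. Speed limits (degrees/s): [127.2, 127.2, 147.25, 180, 180, 180].

## Interface

Orientations are given as [roll, pitch, yaw] about the fixed x, y, z axes, in that order (R = Rz(yaw) Ry(pitch) Rx(roll)).
In Python, from plant import robot gives the robot as it stands. Calls block until the motion is done:
- robot.move_pose(position, orientation): joint-space move of the TCP to a pose.
- robot.line_to(position, vel=0.15, rotation=None, guard=None): straight line of the TCP; rotation=None keeps the orientation; vel is the mean speed in m/s. With guard (N) it stops when the force on the tool has changed by that much, and returns True; else False.
- robot.goto_joints(angles): joint-space move.
- robot.set_gripper(opening): finger opening in m; the grip force is fixed at half the most; returns when the fingers have stopped.
- robot.pause(seconds).
- robot.ik(position, orientation): joint angles nearest the present ones, or None.
- robot.observe(): the state.
- robot.grab_frame(name): name is "scene" or "top" or "wrist"; returns the picture (400x640x3 uint8, blue, green, red); there is no depth.
- robot.get_calibration(name): a dict with "vertical_fov" (degrees; the focal length in pixels is half the picture's height over the tangent of half this angle, whatever the lens; pixels are square), "cx", "cy" (the principal point, pixels), "k1" (the pictures are not rectified: a ray, as slopes to the right and down, at radius r is drawn at 1 + k1 r^2 times it, then the intrinsics apply), "rvec" (rotation vector, rad) and "tvec" (3), from world to camera coordinates, as OpenCV has them. Camera axes: x right, y down, z forward; pixel columns grow to the right and rows downward; lengths in m; the calibration is good to about 2 mm. A picture is of the moment at which its call begins: read the wrist's pose just before it. get_calibration takes no time and is no camera call; for the wrist camera it gives the pose at the moment of the call.
A pose or a line that the arm cannot do raises robot.IKError and nothing moves.
- robot.job_done(): hands the job in; it is judged then, once.
The state is a dict: "time": time; "q": joint angles; "qvel": joint speeds; "joint_torque": joint torques, N m; "tool_pos": TCP position; "tcp_rot": TCP orientation; "ft_force": force on the tool from outside, world axes, zero at the start; "torque": the same for the moment, N m; "gripper_width": finger opening in m; "gripper_force": force on a finger pad.
Only numpy, scipy, OpenCV 4.12 (cv2) and the standard library are available. Lean on these libraries where they do the work, as an engineer would, in place of code of your own. Each camera call takes 0.05 s, during which the arm holds its last target. There are 200 camera calls.

## Task

Take the linch pin out of the wooden block and push it down through the cross hole near the free end of the hand mincer's drive shaft until its collar sits fully home on the shaft, with the pin's sprung ring still open and pointing out past the shaft's free end. Then flip the ring down over the shaft end by its tab until it clicks under the spring catch in the end face and stays there. Press gently, feeling for the hole (the shaft has end play, so the hole is not always in the same place), let go, and leave the other kitchen things where they stand.

Things in the scene. Friction and masses are not known exactly. Their poses are not given: they have to be found in the camera images.
- mincer: Bare metal hand mincer fixed to the worktop by a round black suction foot 104 mm wide; hopper on top (163 mm high, at x = 0.012). Origin: centre of the foot's underside, z up. Its drive shaft points level along the mincer's own -x, axis at z = 0.100: a steel bar 24 mm square, top at z = 0.112, underside at z = 0.088.
- hole_middle (a point): On the shaft's top face: middle of the 20 mm stretch in which the hole lies; axes as the mincer. The shaft has end play: the upright hole's centre starts anywhere within 10 mm of here along the mincer's x (not measured: feel or look). Hole 13.5 mm wide, 1 mm chamfer, right through the shaft, 18 mm before its free end. The shaft slides with about 3 N friction and stays put.
- hub_face (a point): Centre of the outer face of the round crank hub (34 mm wide) from which the shaft sticks out, 75 mm from the mincer's origin towards -x; the barrel behind it (60 mm wide) begins 30 mm further back. In the shaft's free end sits a spring catch, a dark nose 10 mm wide that sticks out 14 mm, its flat underside 13 mm below the shaft's top; the ring's end pushes it in and clicks under it.
- crank_handle (a point): Middle of the crank's wooden handle, 24 mm thick, 52 mm long along the shaft direction, beside and below the shaft; fixed. Keep clear.
- linch_pin: Steel linch pin, 70 mm long, upright, loose, about 100 g with its ring. Origin: on its axis at the underside of the collar (20 mm wide, z = 0 to 0.014), the face that seats on the shaft; z up. Shank below: 12 mm thick, 32 mm long, end bevelled to 10 mm over 1.5 mm. Square head to grip: 18 x 18 mm, z = 0.014 to 0.038, sides along x and y. Ring hinge: at z = 0.009 along y; the open ring reaches out along +x.
- ring (a joint): Angle of the pin's sprung ring about its hinge, rad. 0 = open: sticks out along the pin's +x, rising 10 degrees; grows as it swings down. A spring always pushes it back open (1.5 to 3 N at the tab). With the pin home it meets the catch at 0.6, is past it at about 0.95 (5 N at the tab in all), can go to 1.1, and let go then rests under the catch at about 0.88.
- tab (a point): Middle of the ring's thumb tab, a plate 22 x 22 x 4 mm on the ring's far end, bent up 40 degrees from the ring's plane: steep when open (top 31 mm above the pin's origin, 50 mm out), level under the catch. The ring is a D of 5 mm wire, 36 mm long, 34 mm wide inside, so it passes the 24 mm shaft. Press the tab down 34 to 50 mm out from the pin's axis: nearer in, the catch's nose is in the way.
- pin_rest: Light wooden block, 75 x 75 x 45 mm, fixed; origin at the centre of its underside. The pin starts in its central 15 mm hole, collar on the block's top (z = 0.045).
- pepper_pot: Spice jar with white cap, 49 mm wide, 105 mm high; origin at the centre of its underside. Leave alone.
- mug: Green and white mug, 101 mm high; origin at the centre of its underside. Leave alone.
- lemon: Lemon, 72 mm; origin under its centre. Leave alone.
- garlic: Garlic bulb, 56 mm; origin under its centre. Leave alone.
- honey_jar: Glass jar with black lid, 63 mm wide, 94 mm high; origin at the centre of its underside. Leave alone.
- teaspoon: Metal teaspoon, 130 mm; origin under its centre. Leave alone.

How it is judged:
By the outcome, as a careful person would: the job done as asked, in the order asked, and still so for the second after the job is handed in, with the robot touching nothing.
It also fails if it takes over 72 s, if anything falls off the work surface, if the arm or the gripper's body presses on something with over 40 N, if the wrist force passes 120 N, or if a joint passes its speed limit or range.

## Working session

There is one attempt and no reset: what is moved stays moved. The work goes in short steps, each a Python script; the robot and the scene stay as the last script left them, time stands still between calls to the robot, and variables do not carry over. Pictures are saved under pics/ and viewed, at most 10 in all, crops included, and the job is handed in when it is done.

```bash
ls; mkdir -p pics; cat > h.py <<'E'
import numpy as np, cv2
from plant import robot
def calib(n):
    c=robot.get_calibration(n); f=200/np.tan(np.radians(c["vertical_fov"]/2))
    R=cv2.Rodrigues(np.array(c["rvec"],float))[0]; t=np.array(c["tvec"],float).ravel()
    return dict(f=f,cx=c["cx"],cy=c["cy"],k=c["k1"],R=R,t=t)
def ray(c,p):
    d=np.array([(p[0]-c["cx"])/c["f"],(p[1]-c["cy"])/c["f"]]); u=d.copy()
    for _ in range(20): u=d/(1+c["k"]*(u@u))
    return -c["R"].T@c["t"], c["R"].T@np.array([u[0],u[1],1])
def onz(c,p,z):
    o,d=ray(c,p); return o+d*(z-o[2])/d[2]
def proj(c,X):
    v=c["R"]@np.array(X)+c["t"]; u=v[:2]/v[2]; u=u*(1+c["k"]*(u@u)); return u*c["f"]+[c["cx"],c["cy"]]
def tri(cs,ps):
    A=np.zeros((3,3));b=np.zeros(3)
    for c,p in zip(cs,ps):
        o,d=ray(c,p); d=d/np.linalg.norm(d); M=np.eye(3)-np.outer(d,d); A+=M; b+=M@o
    return np.linalg.solve(A,b)
E
python3 - <<'E'
from h import *
for n in("scene","top","wrist"):
    c=calib(n); cv2.imwrite(f"pics/{n}0.png",robot.grab_frame(n)); print(n,c["f"],-c["R"].T@c["t"],c["R"][2])
E
```

```text
pics
scene 363.93827758020507 [ 0.17367993 -0.94796972  0.44817595] [ 0.36841101  0.83453843 -0.40965709]
top 491.3583549087474 [ 0.4170026  -0.2428025   1.03287263] [ 0.06731714 -0.00305073 -0.99772696]
wrist 295.52564223695526 [ 0.33554402 -0.50384709  0.37374269] [-0.28495082 -0.13644858 -0.9487807 ]
```

View pics/top0.png

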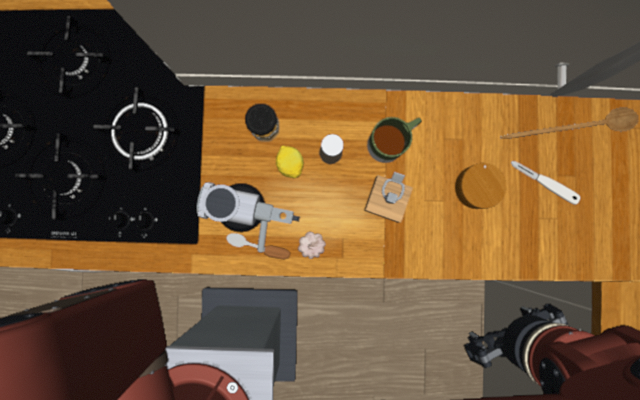

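View pics/scene0.png

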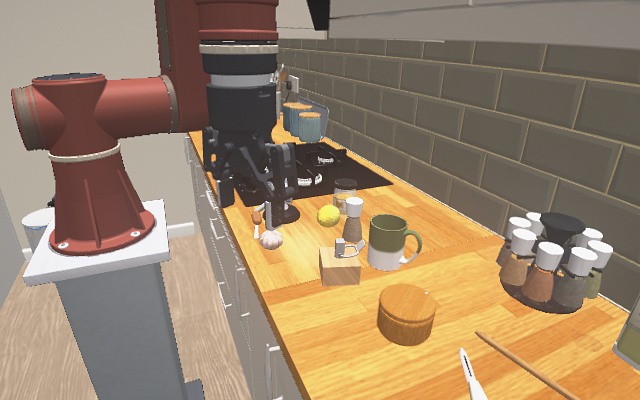

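The top view shows the pin in its block near (393,190) with its ring up-right at about (398,178). The mincer's shaft runs right from (260,210) to (298,218). I'll get rough positions and zoom in.

```bash
python3 - <<'E'
from h import *
im=cv2.imread("pics/top0.png"); 
a=cv2.resize(im[160:235,360:420],None,fx=6,fy=6,interpolation=cv2.INTER_CUBIC)
b=cv2.resize(im[175:250,235:305],None,fx=6,fy=6,interpolation=cv2.INTER_CUBIC)
cv2.imwrite("pics/z0.png",np.hstack([a,b]))
c=calib("top")
print("pin",onz(c,(393,190),.08),"ring",onz(c,(398,178),.06),"shaftend",onz(c,(298,218),.112),"hub",onz(c,(260,210),.1),"foot",onz(c,(245,206),0))
print(robot.observe()["tcp_rot"])
E
```

```text
pin [ 0.48773627 -0.3916353   0.08      ] ring [ 0.51344151 -0.40448364  0.06      ] shaftend [ 0.42870184 -0.20916145  0.112     ] hub [ 0.44233347 -0.13615684  0.1       ] foot [ 0.4527157  -0.09283807  0.        ]
[-1.79940923e+02 -9.88053073e-03  2.58852296e+01]
```

View pics/z0.png

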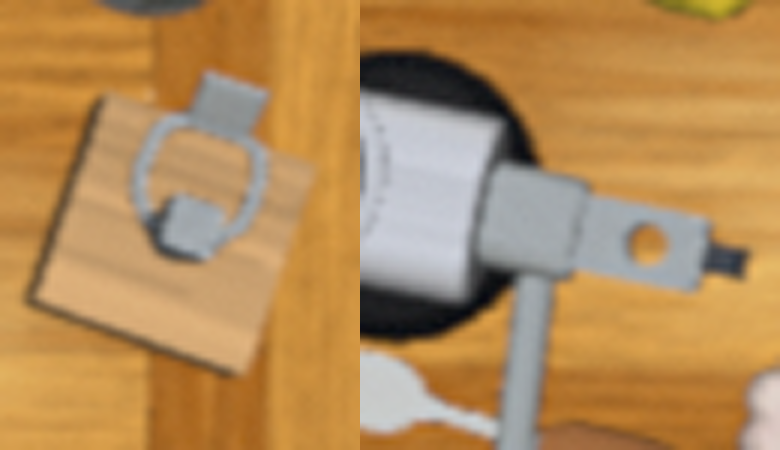

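The zoom shows the pin head at about (392,197.5) in the top image, the tab at (398.2,177.2), and the hole, clearly visible, at (283,215.5). Next are wrist close-ups of the shaft and then the pin.

```bash
python3 - <<'E'
from h import *
c=calib("top")
pin=onz(c,(392,197.5),.083); hole=onz(c,(283,215.5),.112); tab=onz(c,(398.2,177.2),.068)
nose=onz(c,(235+365/6,175+260/6),.1); hub=onz(c,(235+170/6,175+220/6),.112)
yp=np.degrees(np.arctan2(*(tab-pin)[1::-1])); ys=np.degrees(np.arctan2(*(nose-hub)[1::-1]))
print(pin,hole,yp,ys)
for y in (ys,ys+180,yp,yp+180): print(y,robot.ik([*hole[:2],.28],[180,0,y]),robot.ik([*pin[:2],.28],[180,0,y]))
E
```

```text
[ 0.47287565 -0.38940114  0.083     ] [ 0.43272349 -0.18095416  0.112     ] -18.860751517313517 -100.17614841094195
-100.17614841094195 [ -38.73367265  -17.38224439  -18.84896461   88.53327978    0.
 -118.55752424] [ -51.68478595    7.95768044    5.22950891   87.27182847    0.
 -131.50863754]
79.82385158905805 [-38.73367265 -17.38224439 -18.84896461  88.53327978   0.
  61.44247576] [-51.68478595   7.95768044   5.22950891  87.27182847   0.
  48.49136246]
-18.860751517313517 [-38.73367265 -17.38224439 -18.84896461  88.53327978   0.
 160.12707887] [-51.68478595   7.95768044   5.22950891  87.27182847   0.
 147.17596557]
161.13924848268647 [-38.73367265 -17.38224439 -18.84896461  88.53327978   0.
 -19.87292113] [-51.68478595   7.95768044   5.22950891  87.27182847   0.
 -32.82403443]
```

```bash
python3 - <<'E'
from h import *
for n,p,y in(("pin",(.473,-.389,.25),161.1),("hole",(.433,-.181,.28),79.8)):
    robot.move_pose(p,[180,0,y]); robot.pause(.2)
    c=calib("wrist"); im=robot.grab_frame("wrist"); cv2.imwrite(f"pics/w{n}.png",im); np.save(f"w{n}.npy",c,allow_pickle=True)
    print(robot.observe()["time"],robot.observe()["tool_pos"],proj(c,(.473,-.389,.083)),proj(c,(.433,-.181,.112)))
a=cv2.imread("pics/wpin.png");b=cv2.imread("pics/whole.png")
cv2.imwrite("pics/w2.png",np.hstack([a[:,120:520],b[:,120:520]]))
E
```

```text
2.0833 [ 0.47279632 -0.38928454  0.25004794] [319.0741771  204.27836879] [585.93825577  72.7535208 ]
3.7917 [ 0.43300648 -0.18125835  0.27990466] [383.63554014 355.21429419] [318.80037142 204.43715225]
```

View pics/w2.png

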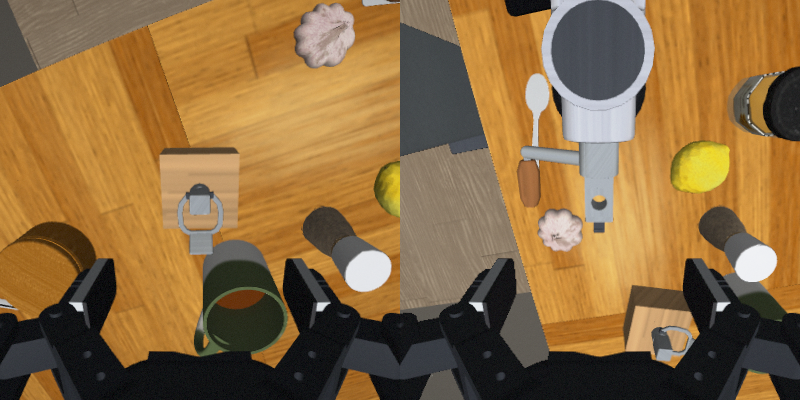

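The left half (pin view) shows the head at about (200,203) and the tab at about (201,243). The right half shows the hole at about (599,202) and the shaft end at about y=220. I'll zoom in to measure.

```bash
python3 - <<'E'
import cv2,numpy as np
a=cv2.imread("pics/wpin.png")[170:265,280:360];b=cv2.imread("pics/whole.png")[135:240,280:360]
a=cv2.resize(a,None,fx=5,fy=5,interpolation=cv2.INTER_CUBIC);b=cv2.resize(b,None,fx=5,fy=5,interpolation=cv2.INTER_CUBIC)
a=cv2.copyMakeBorder(a,0,len(b)-len(a),0,0,cv2.BORDER_CONSTANT)
cv2.imwrite("pics/z2.png",np.hstack([a,b]))
E
```

```text
(no output)
```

View pics/z2.png

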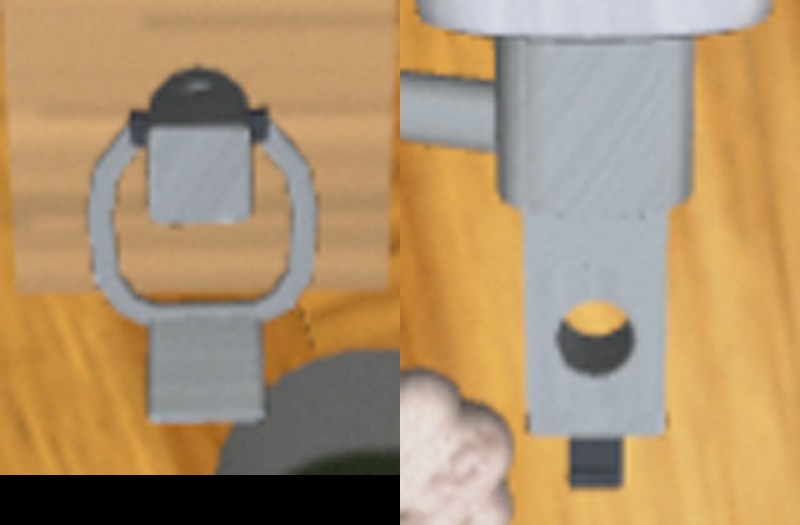

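```bash
cat > m.py <<'E'
from h import *
cp=np.load("wpin.npy",allow_pickle=True).item(); ch=np.load("whole.npy",allow_pickle=True).item(); ct=calib("top")
P=lambda x,y:(280+(x+.5)/5-.5,170+(y+.5)/5-.5)
H=lambda x,y:(280+(x-400+.5)/5-.5,135+(y+.5)/5-.5)
yaw=lambda a,b:np.degrees(np.arctan2(*(b-a)[1::-1]))
pin=onz(cp,P(200.5,174.5),.083); hg=onz(cp,P(200,127),.054); tt=onz(cp,P(206.5,420),.076)
hole=onz(ch,H(595.5,338.5),.112); s0=onz(ch,H(596.5,215),.112); s1=onz(ch,H(596,433),.112)
E
python3 - <<'E'
from m import *
print(pin,hole,"pinyaw",yaw(pin,tt),yaw(hg,tt),np.linalg.norm((tt-pin)[:2]))
print("head edges",yaw(onz(cp,P(150,128),.083),onz(cp,P(149,222),.083)),yaw(onz(cp,P(252,128),.083),onz(cp,P(251,222),.083)))
print("shaft",yaw(s0,s1),np.linalg.norm((s1-hole)[:2]),np.linalg.norm((s0-hole)[:2]))
print("pin tri",tri([cp,ct],[P(200.5,174.5),(391.6,197.1)]),"hole tri",tri([ch,ct],[H(595.5,338.5),(282.6,215.1)]))
E
```

```text
[ 0.47336086 -0.38856185  0.083     ] [ 0.4332571  -0.17909516  0.112     ] pinyaw -17.65687770448556 -17.58967923519813 0.050530649599872406
head edges -20.134613486306506 -18.883231472860643
shaft -100.35381399118941 0.017313700982369985 0.021550011112430077
pin tri [ 0.4736854  -0.38871428  0.08202771] hole tri [ 0.43329978 -0.17997098  0.10944952]
```

```bash
python3 - <<'E'
from m import *
r=[180,0,161.8]
robot.set_gripper(.06)
robot.move_pose([*pin[:2],.20],r)
print(robot.line_to([*pin[:2],.134],vel=.08,guard=8))
robot.set_gripper(0)
o=robot.observe(); print(o["time"],o["tool_pos"],o["gripper_width"],o["gripper_force"],o["ft_force"])
robot.line_to([*pin[:2],.24],vel=.12)
robot.move_pose([*hole[:2],.265],[180,0,79.65]); robot.pause(.3)
o=robot.observe(); print(o["time"],o["tool_pos"],o["tcp_rot"],o["gripper_width"],o["ft_force"])
c=calib("wrist");w=robot.grab_frame("wrist");t=robot.grab_frame("top");s=robot.grab_frame("scene")
np.save("wh2.npy",c,allow_pickle=True);cv2.imwrite("pics/wh2.png",w);cv2.imwrite("pics/t2.png",t)
a=cv2.resize(w[110:400,220:420],None,fx=2,fy=2,interpolation=cv2.INTER_CUBIC)
u,v=proj(calib("scene"),(.433,-.18,.15)).astype(int);print(u,v)
b=cv2.resize(s[max(v-60,0):v+60,u-50:u+50],(400,480),interpolation=cv2.INTER_CUBIC)
b=cv2.copyMakeBorder(b,0,100,0,0,cv2.BORDER_CONSTANT)
cv2.imwrite("pics/z3.png",np.hstack([a,b]))
E
```

```text
False
7.0667 [ 0.47354142 -0.38871392  0.13456011] 0.01680421025844285 59.63331162929535 [-0.17315877  1.13920343  2.78891368]
9.875 [ 0.43327056 -0.1792988   0.26493401] [-1.79992064e+02 -3.93811123e-03  7.96462605e+01] 0.016273678412904728 [ 1.10082076  0.42422215 -0.01750243]
286 176
```

View pics/z3.png

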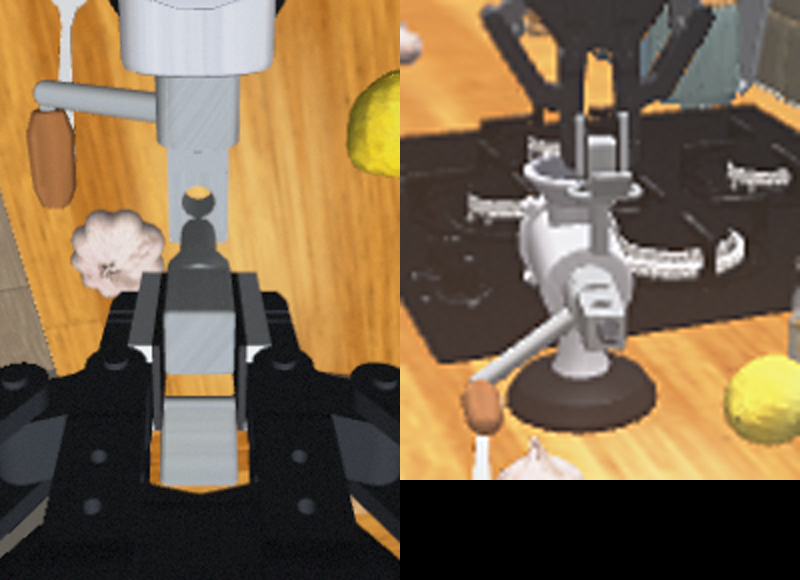

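The pin is gripped upright, with its ring pointing outward beyond the shaft end. The shank column (about 198) lines up with the hole column (about 199), so I'll do a guarded insertion.

```bash
cat > ins.py <<'E'
from m import *
u=(s1-s0)[:2]; u/=np.linalg.norm(u); n=np.array([-u[1],u[0]])
def st(s):
    o=robot.observe(); print(s,round(o["time"],2),np.round(o["tool_pos"],4),np.round(o["ft_force"],1),round(o["gripper_width"],4),flush=True); return o
E
python3 - <<'E'
from ins import *
robot.line_to([*hole[:2],.246],vel=.08)
offs=[(0,0),(2,0),(-2,0),(4,0),(-4,0),(0,1.5),(0,-1.5)]
for a,b in offs:
    q=hole[:2]+u*a/1e3+n*b/1e3
    robot.line_to([*q,.246],vel=.06)
    g=robot.line_to([*q,.2005],vel=.02,guard=5); o=st((a,b,g))
    if o["tool_pos"][2]<.232: break
c=calib("top");t=robot.grab_frame("top");s=robot.grab_frame("scene");cv2.imwrite("pics/t3.png",t);cv2.imwrite("pics/s3.png",s)
E
```

```text
(0, 0, True) 12.74 [ 0.4333 -0.1791  0.2014] [-0.7  0.1  5.2] 0.017
```

```bash
python3 - <<'E'
from ins import *
robot.line_to([*hole[:2],.1995],vel=.02,guard=6); st("press")
robot.set_gripper(.05); st("open")
robot.line_to([*hole[:2],.29],vel=.12); robot.pause(.2); st("up")
c=calib("wrist");w=robot.grab_frame("wrist");s=robot.grab_frame("scene");np.save("w4.npy",c,allow_pickle=True);cv2.imwrite("pics/w4.png",w)
a=cv2.resize(w[150:260,270:370],None,fx=4,fy=4,interpolation=cv2.INTER_CUBIC)
b=cv2.resize(s[150:260,240:330],(360,440),interpolation=cv2.INTER_CUBIC)
cv2.imwrite("pics/z4.png",np.hstack([a,b]))
E
```

```text
press 13.09 [ 0.4334 -0.1793  0.2014] [-6.2  2.9 15.2] 0.0167
open 13.51 [ 0.4332 -0.179   0.1992] [ 0.2 -0.  -0.7] 0.0501
up 14.62 [ 0.433  -0.1789  0.2892] [0.4 0.3 1.3] 0.0501
```

View pics/z4.png

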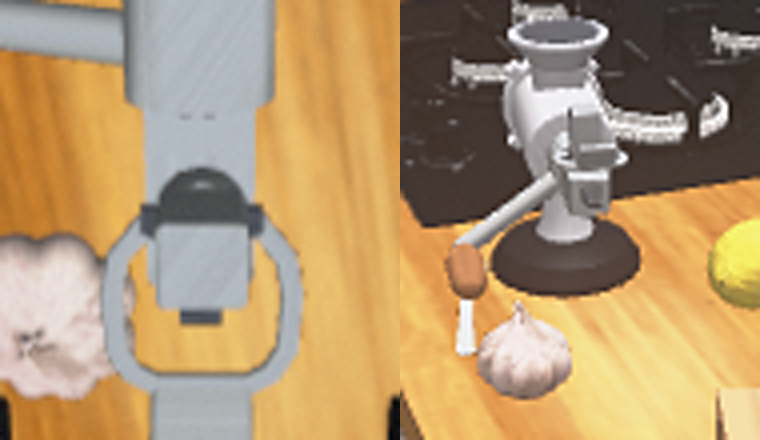

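The pin is seated with its collar on the shaft, and the ring is open and centred, reaching past the shaft end. Next I'll press the tab with closed fingertips about 46 mm out.

```bash
python3 - <<'E'
from ins import *
c4=np.load("w4.npy",allow_pickle=True).item()
h=onz(c4,(270+202.5/4-.5,150+265.5/4-.5),.150); print("head",h,(h-hole)[:2]@u,(h-hole)[:2]@n)
q=hole[:2]+u*.046
robot.set_gripper(0)
robot.line_to([*q,.235],vel=.12); o0=st("pre")["ft_force"]
for z in np.arange(.224,.1595,-.004):
    g=robot.line_to([*q,z],vel=.03,guard=12)
    o=robot.observe(); print(round(z-.073-.112,4),np.round(o["tool_pos"][2],4),np.round(np.array(o["ft_force"])-o0,1),g)
    if g or (o["ft_force"][2]-o0[2])>14: break
E
```

```text
head [ 0.43388451 -0.1779944   0.15      ] -0.0011955974613685487 0.00041935798011660585
pre 16.0 [ 0.425  -0.2243  0.2354] [-0.2 -0.5  0.5] -0.0003
0.039 0.2239 [ 0.9  1.4 -0.9] False
0.035 0.2198 [0.4 0.4 0. ] False
0.031 0.216 [-0.2  0.4  0.1] False
0.027 0.2119 [ 0.5 -0.2  0.9] False
0.023 0.2077 [ 0.5 -0.7  1.1] False
0.019 0.2037 [ 0.5 -0.4  1.1] False
0.015 0.1997 [ 0.5 -1.4  1.4] False
0.011 0.1957 [0.7 0.2 0.4] False
0.007 0.1917 [-0.1  0.7  1.4] False
0.003 0.1878 [0.4 0.3 1. ] False
-0.001 0.1839 [ 0.9 -0.   0.8] False
-0.005 0.1798 [ 0.5 -1.6  0.7] False
-0.009 0.1757 [0.6 1.2 1.6] False
-0.013 0.172 [0.9 3.4 3.1] False
-0.017 0.1682 [0.7 2.7 3.9] False
-0.021 0.1642 [0.7 0.9 3.8] False
-0.025 0.1604 [0.6 1.8 5.5] False
```

```bash
python3 - <<'E'
from ins import *
q=hole[:2]+u*.046
robot.pause(.3); st("hold")
robot.line_to([*q,.24],vel=.08); robot.line_to([*hole[:2],.29],vel=.12); robot.pause(.3); st("up")
w=robot.grab_frame("wrist");s=robot.grab_frame("scene");np.save("w5.npy",calib("wrist"),allow_pickle=True);cv2.imwrite("pics/w5.png",w)
a=cv2.resize(w[150:260,270:370],None,fx=4,fy=4,interpolation=cv2.INTER_CUBIC)
b=cv2.resize(s[150:260,240:330],(360,440),interpolation=cv2.INTER_CUBIC)
cv2.imwrite("pics/z5.png",np.hstack([a,b]))
E
```

```text
hold 21.35 [ 0.4252 -0.2247  0.1604] [1.2 0.8 5.5] 0.0003
up 23.52 [ 0.4331 -0.1793  0.2895] [-0.2 -0.6 -0.1] -0.0003
```

View pics/z5.png

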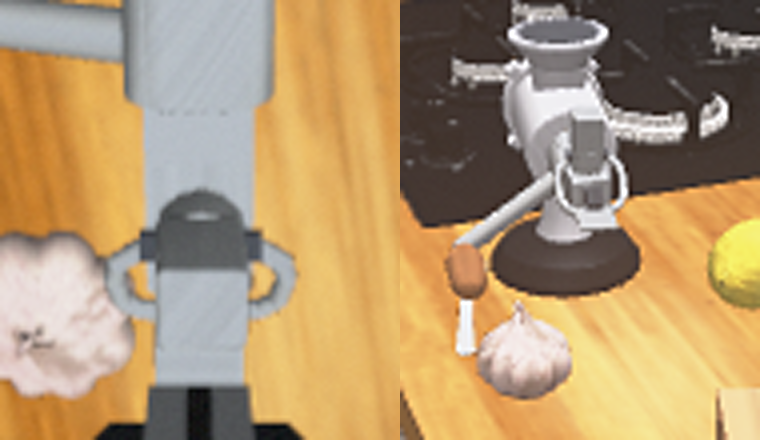

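The ring is held down under the catch. The pin appears shifted outward by about 6 mm, or slightly tilted. I'll take an oblique side view to verify it is still seated.

```bash
python3 - <<'E'
from ins import *
from scipy.spatial.transform import Rotation as Ro
X=np.array([*hole[:2],.12])+np.array([*u,0])*.008
for rpy in([180,-50,0],[180,-40,0],[180,-30,0],[180,-50,-30],[180,-40,-30],[180,-40,30],[180,-30,-30]):
  for spin in(0,180,90,-90):
    R=Ro.from_euler("xyz",rpy,degrees=True)*Ro.from_euler("z",spin,degrees=True)
    d=R.as_matrix()[:,2]; t=X-d*.19; e=R.as_euler("xyz",degrees=True)
    j=robot.ik(t,e)
    if j is not None: print(rpy,spin,np.round(t,3),np.round(j,0))
E
```

```text
[180, -40, 30] 0 [ 0.326 -0.248  0.266] [-79. -29. -35.  99.  38.  66.]
[180, -40, 30] 180 [ 0.326 -0.248  0.266] [ -79.  -29.  -35.   99.   38. -114.]
[180, -40, 30] 90 [ 0.326 -0.248  0.266] [-79. -29. -35.  99.  38. 156.]
[180, -40, 30] -90 [ 0.326 -0.248  0.266] [-79. -29. -35.  99.  38. -24.]
```

```bash
python3 - <<'E'
from ins import *
from scipy.spatial.transform import Rotation as Ro
X=np.array([*hole[:2],.12])+np.array([*u,0])*.008
R=Ro.from_euler("xyz",[180,-40,30],degrees=True)*Ro.from_euler("z",180,degrees=True)
robot.move_pose(X-R.as_matrix()[:,2]*.19,R.as_euler("xyz",degrees=True)); robot.pause(.3); st("v")
c=calib("wrist");w=robot.grab_frame("wrist");np.save("w6.npy",c,allow_pickle=True);cv2.imwrite("pics/w6.png",w)
x,y=proj(c,X).astype(int);print(x,y); x0=max(x-75,0);y0=max(y-60,0);print(x0,y0)
cv2.imwrite("pics/z6.png",cv2.resize(w[y0:y0+120,x0:x0+150],None,fx=5,fy=5,interpolation=cv2.INTER_CUBIC))
E
```

```text
v 26.5 [ 0.3261 -0.248   0.2656] [ 0.5 -1.2  0.6] -0.0001
319 195
244 135
```

View pics/z6.png

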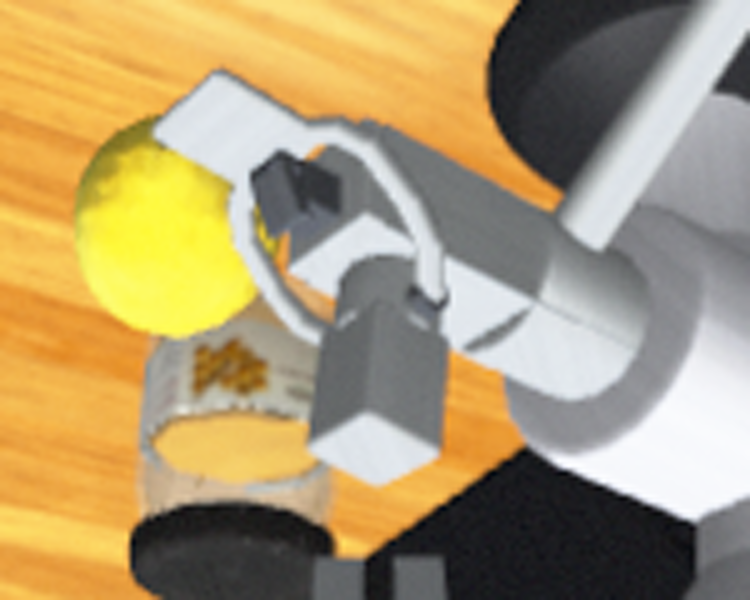

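```bash
python3 - <<'E'
from ins import *
c=np.load("w6.npy",allow_pickle=True).item(); c5=np.load("w5.npy",allow_pickle=True).item()
Z=lambda x,y:(244+(x+.5)/5-.5,135+(y+.5)/5-.5); iZ=lambda p:((p-[244,135])+.5)*5-.5
W=lambda x,y:(270+(x+.5)/4-.5,150+(y+.5)/4-.5)
for p in((290,270),(367,214)):
    e=onz(c,Z(*p),.112)-hole; print("end corner",e[:2]@u*1e3,e[:2]@n*1e3)
for nm,p,z in(("top head c6",(374,449),.150),):
    e=onz(c,Z(*p),z)-hole; print(nm,e[:2]@u*1e3,e[:2]@n*1e3)
T=tri([c,c5],[Z(374,449),W(203,309)]); e=T-hole; print("head tri",e[:2]@u*1e3,e[:2]@n*1e3,T[2])
T=tri([c,c5],[Z(432,303),W(253,245)]); e=T-hole; print("hinge knob tri",e[:2]@u*1e3,e[:2]@n*1e3,T[2])
for s in(0,3,6,9):
    b=hole+np.array([*u,0])*s*1e-3
    print(s,"head",[iZ(proj(c,[*(b[:2]+u*i+n*j),.150])).round() for i,j in((.009,.009),(.009,-.009),(-.009,-.009),(-.009,.009))],"collar rim u+",iZ(proj(c,[*(b[:2]+u*.01),.112])).round(),"hinge",iZ(proj(c,[*(b[:2]-n*.013),.121])).round(),iZ(proj(c,[*(b[:2]+n*.013),.121])).round(),"endtop",iZ(proj(c,[*(b[:2]+u*.018-n*.012),.112])).round(),iZ(proj(c,[*(b[:2]+u*.018+n*.012),.112])).round())
E
```

```text
end corner 20.43051022739158 10.617299435942414
end corner 20.759351148921215 -12.181380166440182
top head c6 8.978464754725243 -0.21900694229804227
head tri 8.467233073700143 0.7206462390094985 0.1495380769351977
hinge knob tri 1.1659068733026448 4.9743350760816885 0.11745191214003865
0 head [array([340., 467.]), array([407., 431.]), array([484., 462.]), array([416., 496.])] collar rim u+ [369. 266.] hinge [458. 296.] [365. 353.] endtop [378. 220.] [296. 278.]
3 head [array([327., 462.]), array([394., 425.]), array([472., 457.]), array([404., 491.])] collar rim u+ [357. 260.] hinge [445. 290.] [353. 347.] endtop [365. 214.] [283. 272.]
6 head [array([314., 457.]), array([380., 420.]), array([459., 452.]), array([392., 486.])] collar rim u+ [344. 254.] hinge [433. 284.] [341. 342.] endtop [352. 207.] [270. 266.]
9 head [array([300., 452.]), array([367., 414.]), array([447., 447.]), array([379., 482.])] collar rim u+ [332. 248.] hinge [420. 278.] [329. 337.] endtop [339. 201.] [257. 260.]
```

```bash
cat > fit.py <<'E'
from ins import *
from scipy.optimize import least_squares
c6,c5,c4=[np.load(f"w{i}.npy",allow_pickle=True).item() for i in(6,5,4)]
Z=lambda x,y:(244+(x+.5)/5-.5,135+(y+.5)/5-.5)
W=lambda x,y:(270+(x+.5)/4-.5,150+(y+.5)/4-.5)
U=np.array([*u,0]);N=np.array([*n,0]);K=np.array([0,0,1.])
def pt(v,P): # v: shift u, shift n, lift, tilt fwd about n
    a,b,l,t=v; x,y,z=P; x,z=x*np.cos(t)+z*np.sin(t),-x*np.sin(t)+z*np.cos(t)
    return np.array([*hole[:2],.112])+U*(x+a)+N*(y+b)+K*(z+l)
hd=lambda i,j:(i*.009,j*.009,.038)
def fit(obs):
    f=lambda v:np.concatenate([proj(c,pt(v,P))-p for c,P,p in obs])
    r=least_squares(f,[0,0,0,0],x_scale=[.001,.001,.001,.05]); print("u,n,lift mm",(r.x[:3]*1e3).round(1),"tilt deg",np.degrees(r.x[3]).round(1),"rms px",np.sqrt(np.mean(r.fun**2)).round(2)); return r.x
A=[(c4,hd(-1,-1),W(157,223)),(c4,hd(-1,1),W(247,223)),(c4,hd(1,-1),W(157,307)),(c4,hd(1,1),W(247,307)),(c4,(0,-.0125,.009),W(148,218)),(c4,(0,.0125,.009),W(258,218))]
B=[(c5,hd(-1,-1),W(157,269)),(c5,hd(-1,1),W(248,269)),(c5,hd(1,-1),W(156,350)),(c5,hd(1,1),W(245,350)),(c5,(0,-.0125,.009),W(149,245)),(c5,(0,.0125,.009),W(256,245))]
C=[(c6,hd(1,1),Z(308,447)),(c6,hd(1,-1),Z(372,410)),(c6,hd(-1,-1),Z(440,455)),(c6,hd(-1,1),Z(377,485)),(c6,(0,-.0125,.009),Z(430,303))]
E
python3 - <<'E'
from fit import *
fit(A);fit(B);fit(C);fit(B+C)
E
```

```text
u,n,lift mm [  3.2   0.5 -11.9] tilt deg 0.4 rms px 0.15
u,n,lift mm [ 7.9  0.7 -7.8] tilt deg 6.3 rms px 0.38
u,n,lift mm [-11.   17.1 -11.1] tilt deg 8.2 rms px 0.32
u,n,lift mm [4.2 0.6 0.5] tilt deg 6.6 rms px 0.89
```

The fit shows the pin tipped about 5–6° towards the catch by the ring's preload, with the back of the collar up about 1 mm. I'll press the back of the head gently to seat it, then check again.

```bash
python3 - <<'E'
from ins import *
from scipy.spatial.transform import Rotation as Ro
q=hole[:2]-u*.001
o=robot.observe(); robot.move_pose([*q,.29],[180,0,79.65]); robot.line_to([*q,.240],vel=.12); st("pre")
for z in(.2225,.2215,.2205):
    g=robot.line_to([*q,z],vel=.015,guard=14); st(g)
    if g: break
robot.pause(.3); st("hold")
robot.line_to([*q,.29],vel=.1); robot.pause(.2)
w=robot.grab_frame("wrist"); np.save("w7.npy",calib("wrist"),allow_pickle=True);cv2.imwrite("pics/w7.png",w)
X=np.array([*hole[:2],.12])+np.array([*u,0])*.008
R=Ro.from_euler("xyz",[180,-40,30],degrees=True)*Ro.from_euler("z",180,degrees=True)
robot.move_pose(X-R.as_matrix()[:,2]*.19,R.as_euler("xyz",degrees=True)); robot.pause(.3); st("v")
v=robot.grab_frame("wrist");np.save("w8.npy",calib("wrist"),allow_pickle=True);cv2.imwrite("pics/w8.png",v)
a=cv2.resize(w[170:260,285:365],None,fx=5,fy=5,interpolation=cv2.INTER_CUBIC)
b=cv2.resize(v[145:235,270:350],None,fx=5,fy=5,interpolation=cv2.INTER_CUBIC)
cv2.imwrite("pics/z7.png",np.hstack([a,b]))
E
```

```text
pre 29.71 [ 0.4334 -0.1782  0.2404] [-0.4  0.4  1.3] 0.0001
False 31.02 [ 0.4338 -0.1782  0.2238] [-2.8  3.1  9. ] -0.0
False 31.27 [ 0.4341 -0.1784  0.2234] [-1.   2.2 12.7] 0.0001
False 31.52 [ 0.4341 -0.1785  0.223 ] [-2.5  3.3 16.7] -0.0003
hold 31.82 [ 0.4341 -0.1785  0.223 ] [-2.1  3.7 16.7] -0.0001
v 35.81 [ 0.3261 -0.248   0.2656] [0.4 0.6 0.4] 0.0003
```

View pics/z7.png

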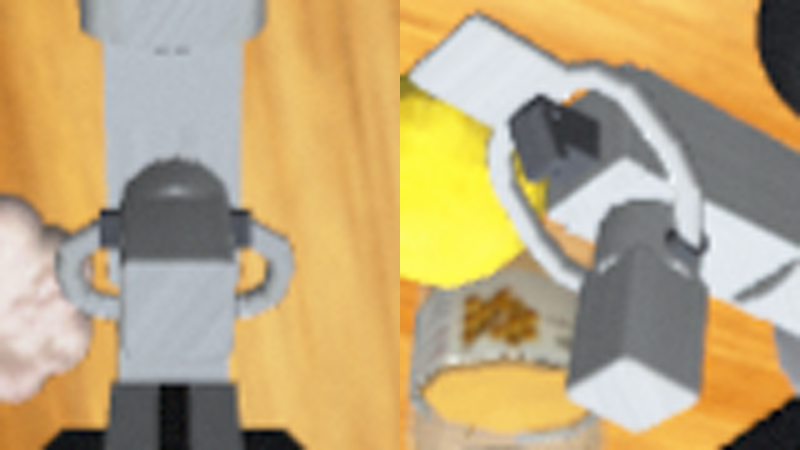

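After the press, the fingertips bottomed out at z = 0.150, which is exactly the head height with the collar home. The left view shows the shank in the hole. The right view shows the nose (about (555,135)) inside the ring, with the tab beyond and below it. The slight lean is the ring's spring taking up the hole clearance. The robot is clear of everything, so I'm handing in.

```bash
python3 -c "
from h import *
print(robot.job_done())"
```

```text
the job is handed in; nothing more can be done
None
```

I handed the job in at about 36 s of robot time: the pin is through the shaft hole and the ring is latched under the catch, but the ring's spring tips the pin about 5–6°, so the back of the collar may stand about 1 mm off the shaft (it went flat when pressed, then leaned again once released).

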